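# Load a turned handle into the boring fixture under the router's drill

### The job

Load the long wooden handle from the stock tray into the boring fixture on the CNC router, butt end down and steel ferrule up: the drill is parked close above, so tip the butt into the bore at a slant from the open side of the slot, then straighten the handle until it stands upright in the slot with its butt fully down on the floor of the bore. Then slide the keeper bar fully home across the slot to trap it. Do not touch the drill or its collet nut and leave the short handle and the other things lying about where they are; the loose steel V-block is there to rest the handle on while you change your grip.

Things in the scene. Friction and masses are not known exactly. Their poses are not given: they have to be found in the camera images.
- handle: the work: a straight turned wooden handle, 210 mm long, about 90 g, lying in one of the two bays of the tray (either one). Wood 26 mm in diameter for 182 mm from the plain butt end (2 mm rounded edge), then a bare steel ferrule 20 mm in diameter and 28 mm long. Origin on its axis at mid-length; own x axis runs along it from butt to ferrule
- butt (a point): centre of the handle's butt face, 105 mm from the handle's origin towards -x of the handle
- machine: desktop CNC router, fixed: black rails, wooden bed (top at 40 mm), red carriage. Origin on the table straight below the bore; z up; x along gantry beam and keeper, away from the robot; the slot opens to -y. Beam (335 mm up and more) and cheeks at y = +130 to +220 mm, cheeks and 60 mm high bed rails at x = -305 and +215 mm
- bore (a point): centre of the mouth of the vertical blind bore, 95 mm above the table (axes as machine): 34 mm in diameter, 45 mm deep with a flat floor, 3 mm bevel at the mouth, in an aluminium block 90 mm (x) by 74 mm (y) held by two step clamps, lower than its top, reaching x = -90 and +90 mm
- notch (a point): on the bore's axis, level with the top of the steady, 155 mm up (axes as machine). The steady is an aluminium plate 15 mm thick (140 to 155 mm up), 90 mm wide, on a back plate at y = +37 to +51 mm; its slot, 31 mm wide, is centred over the bore, ends at y = +15.5 mm and is open to -y, where its prongs end at y = -14 mm, keeper guide and catch on them at -29 mm
- keeper (a joint): steel keeper bar, 15 mm tall, 7 mm thick, sliding along the machine's x in front of the prongs (inner face at y = -16 mm), guided on the prong nearer the robot. 0 = fully home across the slot, 0.06 m = fully open, drawn back to -x. Starts part or fully open, clear of the slot. Friction 1.5 N plus light damping; stays where left, no spring
- keeper_knob (a point): top centre of the keeper's upright round knob, 190 mm above the table: black, 18 mm in diameter and 24 mm tall, on a 12 mm stem 12 mm tall over the bar. 88 mm from the bore's axis towards -x when the keeper is home, 148 mm when fully open, and at y = -19 mm of the machine
- drill_tip (a point): tip of the 8 mm drill, on the bore's axis 272 mm above the table, 12 mm above the seated handle's top
- drill: the drill, 272 to 308 mm up, and its collet nut, 19 mm in diameter, 18 mm tall: not to be touched. Above it on the same axis hang the spindle's nose, 32 mm in diameter from 326 mm up, and its body, 52 mm from 345 mm up. Origin and axes as machine
- tray: wooden stock tray, fixed, 250 by 220 mm and 56 mm high, walls and floor 6 mm, with one divider along its x making two bays 101 mm wide; the handles lie along its x, butts towards the robot. Origin under its centre
- short_handle: the other handle in the tray, 120 mm long and 30 mm in diameter with a short ferrule; to be left there. Origin at mid-length, x along it
- vblock: loose steel V-block, 0.75 kg, 28 mm (x) by 64 mm (y), 67 mm high with a 90 degree V-groove along its x. Handle laid level in it would have its axis about 64 mm above the table. Origin under its centre; it may be moved
- billet: aluminium block 90 x 50 x 30 mm, origin under its centre; leave alone
- thermos: black bottle 215 mm tall, 72 mm in diameter; leave alone
- screw_jar: clear jar with red lid, 100 mm tall, 90 mm in diameter; leave alone
- spanner: steel spanner 140 mm long lying on the router's bed; leave alone
- chip_brush: hand brush 170 mm long lying on the router's bed; leave alone
- sanding_block: cork block 100 x 60 x 28 mm on the table; leave alone
Mind the look-alikes: they are no part of the job. What is shaped like the handle but blue is not meant.

How it is judged:
On the way:
1. the handle stands in the slot, ferrule up, its butt on the floor of the bore (z of butt in the frame of bore below -0.04 m and horizontal distance between butt and bore below 0.008 m and angle between handle's own x axis and vertical below 0.1 rad), for 0.2 s.
At the end, for the whole second after the job is handed in: the handle is at rest in the bore, ferrule up, butt at least 40 mm below the mouth and within 8 mm of the bore's axis, upright within 0.10 rad; the keeper is within 4 mm of fully home (all of step 1 and value of joint keeper below 0.004 m and linear speed of handle below 0.02 m/s); the robot touches nothing.
It fails at once if the drill or collet nut is touched (over 0.5 N) (contact force between drill and anything else above 0.5 N).
It fails at once if the short handle, billet, bottle, jar, spanner, brush or sanding block is shifted by more than 30 mm (distance of any of short_handle, billet, thermos, screw_jar, spanner, chip_brush, sanding_block from where it was at the start of the episode above 0.03 m).
It also fails if it takes over 72 s, if anything falls off the work surface, if the arm or the gripper's body presses on something with over 40 N, if the wrist force passes 120 N, or if a joint passes its speed limit or range.

### The arm

A 7-joint arm with a two-finger parallel gripper is mounted at the origin on the work surface. World frame = base frame: x ahead of the robot, y to its left, z up, the work surface at z = 0. Lengths are in m, angles in rad, forces in N, time in s.
With the tool pointing down it reaches from about 0.4 to 0.85 m from the base axis. Payload 4.5 kg.
Tool frame: the origin (TCP) lies at the very end of the fingers, on their centre line; the grasp point (between the pads) lies 19 mm behind it (r.grip_point_offset is the distance from the TCP to the grasp point, in m); z points along the fingers, y is the line along which they close (so a half turn about z gives the same grasp; the last joint's range is limited). The gripper opens to 88 mm and grips with 3 to 60 N. Pads are 18 mm wide; open, the fingers measure 123 mm over their backs; the gripper's body (75 mm by 187 mm) begins 45 mm behind the grasp point.
Start: joints at [-1.116, 0.689, -0.195, 1.565, 0.157, 0.902, -0.215], TCP at [0.255, 0.571, 0.239] pointing down, gripper open.
Joint ranges: [-3.01, 3.01], [-0.46, 2.08], [-1.47, 1.51], [0.13, 2.56], [-1, 4.14], [0.04, 2.09], [-2.66, 2.66]. Speed limits (rad/s): [2.57, 2.57, 3.14, 3.14, 3.14, 3.14, 3.14].

### API

Orientations are given as a unit quaternion [x, y, z, w].
In Python, from plant import r gives the robot as it stands.
- The arm moves only by the tool carry_out, never from a script. Its argument "rows" is a list of rows, each a list of 3 entries, a list of its own where there are three numbers: the shift along the tool's x, y, z in cm, then the turn, a rotation vector about the tool's x, y, z in degrees, then the closure, from 0 (fully open) to 1 (shut). A call has 1 to 12 rows; each row is the pose to reach, as a shift and turn from the pose commanded when the call began, along the tool's axes at that moment; what a row does not reach only later rows make up. A row lasts 1/10 s, in which the tool goes at most 50 mm and 8.59 degrees, less where a joint would pass 70% of its speed; a pose out of reach is approached as far as the arm can. A call with a gripper value outside its range is refused whole. The fingers move at their own pace and stop on an object; "newtons" is the grip in N (left out, the last holds). Time passes only in rows, so rows that repeat a pose let the fingers close. It gives the time, the measured TCP pose, the force, the opening and the grip force at its end, in the units of the state.
- r.get_state(): the state, without advancing time (a new reading comes with each control period).
- r.snapshot(name): name is "side" or "top"; returns a dict with "image" (420x560x3 uint8, red, green, blue), "fx", "fy", "cx", "cy" (pixels), "dist_coeffs" ([k1, k2, p1, p2, k3] as OpenCV has them; the pictures are not rectified), "pose" (4x4, takes a point from camera to world coordinates). Camera axes: x right, y up, looking along -z (the intrinsics and any distortion apply to the point x, -y, -z); pixel columns grow to the right and rows downward; lengths in m; the calibration is good to about 2 mm. A picture is of the moment at which its call begins. There is no depth.
- r.finish_job(): hands the job in; it is judged then, once.
The state is a dict: "clock": time; "q": joint angles; "qd": joint speeds; "joint_torque": joint torques, N m; "tool_pos": TCP position; "eef_rot": TCP orientation; "contact_force": force on the tool from outside, world axes, zero at the start; "moment": the same for the moment, N m; "opening": opening from 0.0 (shut) to 1.0 (fully open); "finger_force": force on a finger pad.
Only numpy, scipy, OpenCV 4.12 (cv2) and the standard library are available. Lean on these libraries where they do the work, as an engineer would, in place of code of your own. Each camera call takes 0.05 s, during which the arm holds its last target. There are 200 camera calls.

## Working session

There is one attempt and no reset: what is moved stays moved. The work goes in short steps, Python scripts to look and compute and a tool call to move; the robot and the scene stay as the last step left them, time stands still between calls to the robot, and variables do not carry over. Pictures are saved under pics/ and viewed, at most 13 in all, crops included, and the job is handed in when it is done.

Besides the shell and the picture viewer there is one more tool, called after "Request:" as a command line: name --argument value ..., lists and objects as JSON in quotes. carry_out: Moves the arm, as the interface text tells. Its arguments: {"type":"object","properties":{"rows":{"type":"array"},"newtons":{"type":"number"}},"required":["rows"]}

```bash
ls; mkdir -p pics; python3 - <<'E'
from plant import r
import cv2,json
print(r.get_state())
for n in("side","top"):
    s=r.snapshot(n); cv2.imwrite(f"pics/{n}0.png",cv2.cvtColor(s["image"],cv2.COLOR_RGB2BGR))
    print(n,s["fx"],s["fy"],s["cx"],s["cy"],s["dist_coeffs"],s["pose"])
E
```

```text
pics
{'clock': 0.0, 'q': array([-1.11617215,  0.68996412, -0.19450507,  1.56635918,  0.15730056,
        0.90247276, -0.2151087 ]), 'qd': array([ 2.08414675e-03, -1.89515104e-03, -3.21554331e-04, -1.61335382e-03,
       -1.01716170e-04, -3.34164313e-05, -2.45726932e-04]), 'joint_torque': array([ 7.79031816e-04, -5.27557468e+01, -1.26637179e+00, -1.53419155e+01,
       -5.26789797e-02,  6.99772747e-03,  1.79419330e-04]), 'tool_pos': array([0.25511134, 0.56987127, 0.23791815]), 'eef_rot': array([ 2.08828099e-01,  9.77951944e-01, -8.98006787e-04, -1.21777391e-04]), 'contact_force': array([-0.16420344,  0.75897748,  0.58105155]), 'moment': array([-0.03264708, -0.00382021,  0.01640221]), 'finger_force': 0.0, 'opening': 1.0011480840084324}
side 541.134662314492 541.134662314492 284.4505232435424 206.37892283210928 [0.05776087 0.         0.         0.         0.        ] [[-0.60292766 -0.60613071  0.51873288  1.23183621]
 [ 0.79774882 -0.4651122   0.38375443  0.35457158]
 [ 0.00866365  0.6451947   0.76396907  1.23897109]
 [ 0.          0.          0.          1.        ]]
top 527.1838406373909 527.1838406373909 281.84277521722834 207.4128565039123 [0.023094 0.       0.       0.       0.      ] [[ 1.02629540e-03  9.92464387e-01 -1.22529127e-01  3.55946491e-01]
 [-9.99969417e-01  6.85476288e-05 -7.82045021e-03 -1.72165004e-01]
 [-7.75311924e-03  1.22533406e-01  9.92434105e-01  1.41838349e+00]
 [ 0.00000000e+00  0.00000000e+00  0.00000000e+00  1.00000000e+00]]
```

View pics/top0.png

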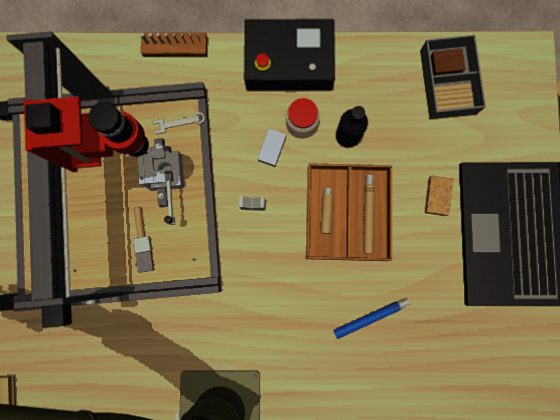

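View pics/side0.png

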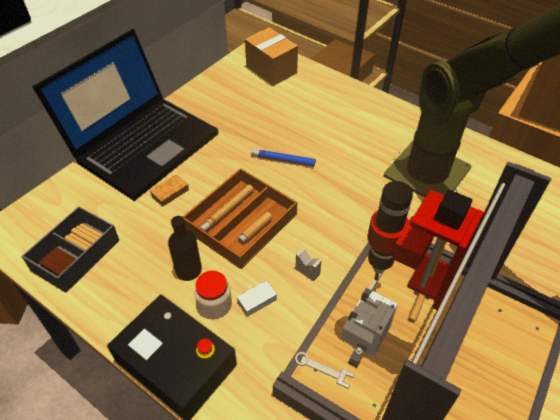

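```bash
cat > h.py <<'E'
import numpy as np, cv2
from scipy.spatial.transform import Rotation as R
C={}
def setup(s,n): C[n]=(np.array([[s["fx"],0,s["cx"]],[0,s["fy"],s["cy"]],[0,0,1]]),np.array(s["dist_coeffs"]),np.array(s["pose"]))
def load():
    import pickle; C.update(pickle.load(open('cal.pkl','rb')))
def proj(n,P):
    K,d,T=C[n]; p=(np.atleast_2d(P)-T[:3,3])@T[:3,:3]; p=p*[1,-1,-1]
    return cv2.projectPoints(p,np.zeros(3),np.zeros(3),K,d)[0][:,0]
def ray(n,uv):
    K,d,T=C[n]; u=cv2.undistortPoints(np.array(uv,float).reshape(-1,1,2),K,d)[:,0]
    v=np.c_[u[:,0],-u[:,1],-np.ones(len(u))]@T[:3,:3].T
    return T[:3,3],v
def atz(n,uv,z):
    o,v=ray(n,uv); return o+v*((z-o[2])/v[:,2])[:,None]
def tri(uvs,uvt):
    o1,v1=ray('side',uvs);o2,v2=ray('top',uvt);out=[]
    for a,b in zip(v1,v2):
        t=np.linalg.lstsq(np.c_[a,-b],o2-o1,rcond=None)[0]; p,q=o1+a*t[0],o2+b*t[1]; out.append(np.r_[(p+q)/2,np.linalg.norm(p-q)])
    return np.array(out)
def snap(n,name=None):
    from plant import r
    s=r.snapshot(n); setup(s,n); im=cv2.cvtColor(s["image"],cv2.COLOR_RGB2BGR)
    if name: cv2.imwrite('pics/'+name,im)
    return im
def crop(im,x0,y0,x1,y1,k): return cv2.resize(im[y0:y1,x0:x1],None,fx=k,fy=k,interpolation=cv2.INTER_CUBIC)
E
python3 - <<'E'
from h import *
import pickle
t=snap('top');s=snap('side');pickle.dump(C,open('cal.pkl','wb'))
a=crop(t,125,130,195,230,6)  #420x600
b=crop(t,300,158,400,268,3.5) # 350x385
b2=crop(t,230,185,275,220,4.5)[:150] 
W=np.zeros((600,800,3),np.uint8);W[:600,:420]=a;W[:b.shape[0],430:430+b.shape[1]]=b;W[400:400+b2.shape[0],430:430+b2.shape[1]]=b2
cv2.imwrite('pics/c1.png',W)
a=crop(s,320,250,410,370,5) #450x600
b=crop(s,180,165,300,265,2.8) #336
b2=crop(s,285,240,330,285,5)
W=np.zeros((600,800,3),np.uint8);W[:600,:450]=a;W[:b.shape[0],455:455+b.shape[1]]=b;W[300:300+b2.shape[0],455:455+b2.shape[1]]=b2
cv2.imwrite('pics/c2.png',W)
E
```

```text
(no output)
```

View pics/c1.png

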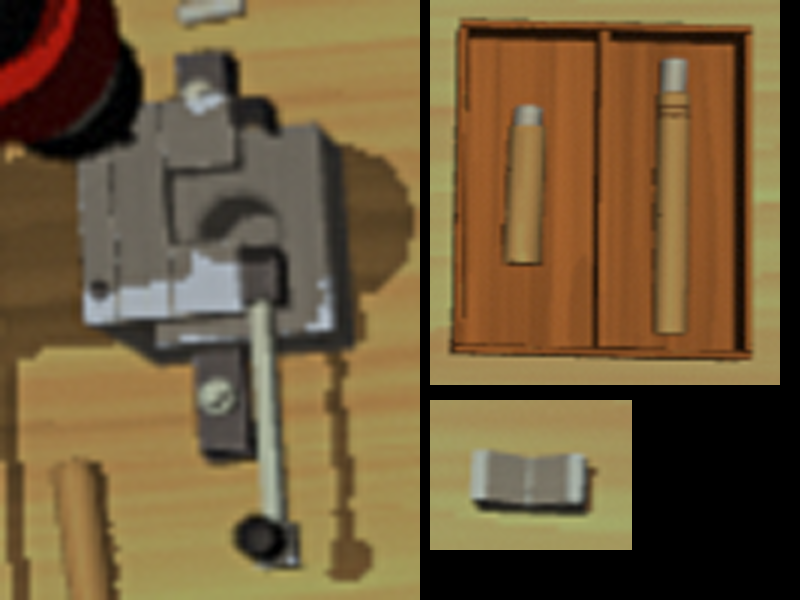

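View pics/c2.png

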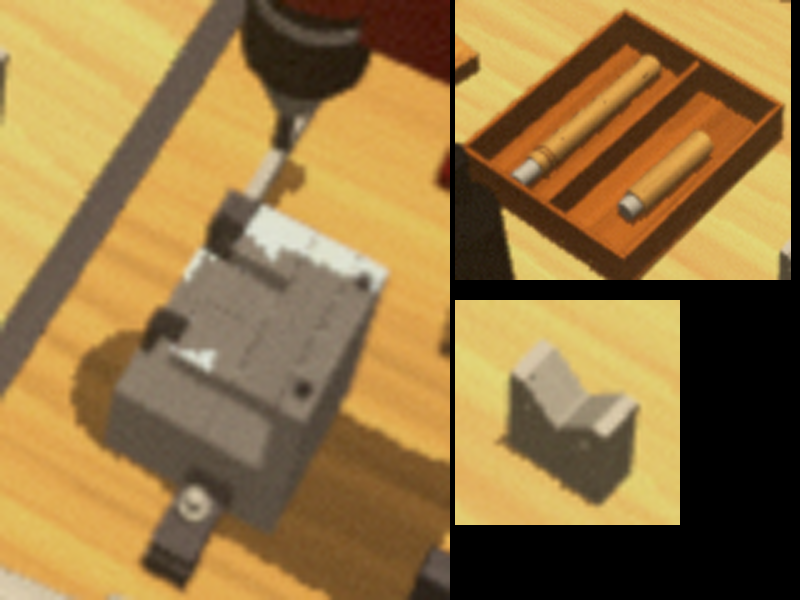

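```bash
cat > fit.py <<'E'
from h import *
from scipy.optimize import least_squares
load()
def px(c,x0,y0,k): return (np.array(c,float)+.5)/k-.5+[x0,y0]
F=[('top',(.0155,.0155,.155),(170,168)),('top',(-.0155,.0155,.155),(174,243)),('top',(-.045,.051,.155),(86,325)),
('top',(.045,-.037,.095),(320,124)),('top',(-.045,-.037,.095),(336,334)),
('side',(-.045,.051,.155),(388,270)),('side',(.045,.051,.155),(300,422))]
def pred(p,X):
    c,s=np.cos(p[2]),np.sin(p[2]); return np.array([p[0]+c*X[0]-s*X[1],p[1]+s*X[0]+c*X[1],X[2]])
def obs(n,c): return px(c,125,130,6) if n=='top' else px(c,320,250,5)
def res(p): return np.concatenate([proj(n,pred(p,X))[0]-obs(n,c) for n,X,c in F])
s=least_squares(res,[.45,.15,-.05],loss='soft_l1')
if __name__=='__main__':
    print(s.x); print(res(s.x).reshape(-1,2).round(2))
    k=atz('top',[px((262,537),125,130,6)],.19)[0]; c,n=np.cos(s.x[2]),np.sin(s.x[2]); d=k[:2]-s.x[:2]
    print('knob',k,'in machine',c*d[0]+n*d[1],-n*d[0]+c*d[1])
    h=lambda c:px(c,300,158,3.5)
    print('handle butt,shoulder,ferr end',atz('top',[h((241,333)),h((243,100)),h((245,59))],.021))
    print('tray corners', atz('top',[h((22,350)),h((30,22)),h((321,28)),h((322,356))],.056))
    v=lambda c:px((c[0],c[1]),230,185,4.5)
    print('vblock top corners',atz('top',[v((43,51)),v((158,54)),v((156,105)),v((43,101))],.067))
    sd=lambda c:px(c,180,165,2.8)
    print('side ferr,butt',atz('side',[sd((525-455,175)),sd((650-455,65))],.02))
    vs=lambda c:px(c,285,240,5)
    print('vb side',atz('side',[vs((545-455,342-300)),vs((512-455,375-300)),vs((638-455,405-300)),vs((602-455,438-300))],.067))
E
python3 fit.py
```

```text
[0.61940541 0.13811209 0.08011285]
[[-0.74  0.4 ]
 [-0.77  0.35]
 [-0.11 -0.26]
 [ 0.05 -0.07]
 [-0.65 -0.53]
 [-0.92 -0.59]
 [-0.75 -0.47]]
knob [0.48003846 0.10362614 0.19      ] in machine -0.14167977074481203 -0.02322219820129975
handle butt,shoulder,ferr end [[ 0.40791469 -0.3898304   0.021     ]
 [ 0.58570837 -0.39477966  0.021     ]
 [ 0.61756725 -0.39691043  0.021     ]]
tray corners [[ 0.39397607 -0.22351658  0.056     ]
 [ 0.63935036 -0.2306479   0.056     ]
 [ 0.63453905 -0.44851298  0.056     ]
 [ 0.38989814 -0.44326192  0.056     ]]
vblock top corners [[ 0.5527267  -0.05090294  0.067     ]
 [ 0.55097925 -0.11714239  0.067     ]
 [ 0.5214059  -0.11614166  0.067     ]
 [ 0.52371547 -0.05121944  0.067     ]]
side ferr,butt [[ 0.60430072 -0.39121976  0.02      ]
 [ 0.41047729 -0.38651678  0.02      ]]
vb side [[ 0.5223484  -0.10836112  0.067     ]
 [ 0.55026211 -0.10966389  0.067     ]
 [ 0.52557167 -0.04608954  0.067     ]
 [ 0.55389861 -0.04919731  0.067     ]]
```

```bash
cat > kin.py <<'E'
import numpy as np
from scipy.spatial.transform import Rotation as R
DH=[(0,0,.267),(-np.pi/2,0,0),(np.pi/2,0,.293),(np.pi/2,.0525,0),(np.pi/2,.0775,.3425),(np.pi/2,0,0),(-np.pi/2,.076,.097)]
def fk(q,yaw=0,L=.172,tz=0):
    T=np.eye(4);T[:3,:3]=R.from_euler('z',yaw).as_matrix()
    for (al,a,d),t in zip(DH,q):
        A=np.eye(4);A[:3,:3]=R.from_euler('x',al).as_matrix();A[0,3]=a
        B=np.eye(4);B[:3,:3]=R.from_euler('z',t).as_matrix();B[2,3]=d
        T=T@A@B
    A=np.eye(4);A[:3,:3]=R.from_euler('z',tz).as_matrix();A[2,3]=L
    return T@A
E
python3 - <<'E'
from kin import *
from plant import r
s=r.get_state();T=fk(s['q'])
print(T, s['tool_pos'],R.from_quat(s['eef_rot']).as_matrix(), np.hypot(*T[:2,3]),np.hypot(*s['tool_pos'][:2]),np.arctan2(T[1,3],T[0,3]),np.arctan2(s['tool_pos'][1],s['tool_pos'][0]))
E
```

```text
[[ 0.40735613 -0.9132635  -0.00328188  0.18034451]
 [-0.91320594 -0.40736756  0.01032356 -0.5848962 ]
 [-0.01076507 -0.00120833 -0.99994132  0.03488704]
 [ 0.          0.          0.          1.        ]] [0.25520199 0.57014866 0.23822738] [[-9.12767284e-01  4.08479806e-01 -3.63818089e-04]
 [ 4.08479962e-01  9.12766749e-01 -9.91099391e-04]
 [-7.27630330e-05 -1.05325550e-03 -9.99999443e-01]] 0.6120683818974865 0.624657945195168 -1.2717095561346774 1.1499349899354514
```

```bash
python3 - <<'E'
from h import *
load()
# gantry near end top corner: side (545,168) outer, top (48,322)?
print(tri([(525,163),(505,165)],[(69,322),(45,322)]).round(3))
for z in(.34,.4,.45): print(z,atz('top',[(70,304),(42,304),(56,38)],z).round(3)[:,:2].tolist(),atz('side',[(508,163),(548,172)],z).round(3)[:,:2].tolist())
E
```

```text
[[0.255 0.258 0.395 0.034]
 [0.275 0.258 0.412 0.042]]
0.34 [[0.293, 0.263], [0.293, 0.319], [0.854, 0.32]] [[0.201, 0.235], [0.174, 0.318]]
0.4 [[0.297, 0.238], [0.297, 0.291], [0.826, 0.292]] [[0.27, 0.243], [0.245, 0.32]]
0.45 [[0.3, 0.218], [0.3, 0.269], [0.803, 0.27]] [[0.327, 0.25], [0.303, 0.322]]
```

Request:
carry_out --rows '[[[0,0,-5],[0,0,0],0],[[0,0,-10],[0,0,0],0],[[0,0,-15],[0,0,0],0],[[0,-4,-20],[0,0,0],0.3],[[0,-8,-25],[0,0,0],0.45],[[0,-12,-27],[0,0,0],0.45],[[0,-16,-28],[0,0,0],0.45],[[0,-18,-28],[0,0,0],0.45],[[0,-18,-28],[0,0,0],0.45]]'

```text
clock: 1.1
tool_pos: [0.1805, 0.4035, 0.5207]
eef_rot: [0.209, 0.978, 0.001, 0.001]
contact_force: [0.2, -0.2, 0.7]
opening: 0.551
finger_force: 0.0
```

```bash
cat > st.py <<'E'
from plant import r
import json,os
from kin import *
s=r.get_state()
L=json.load(open('log.json')) if os.path.exists('log.json') else [[[-1.11617215,.68996412,-.19450507,1.56635918,.15730056,.90247276,-.2151087],[.25511134,.56987127,.23791815],[.208828099,.977951944,-.000898,-.000121777]]]
L.append([list(s['q']),list(s['tool_pos']),list(s['eef_rot'])]);json.dump(L,open('log.json','w'))
print(round(s['clock'],2),'q',s['q'].round(3),'pos',s['tool_pos'].round(4),'x,y,z axes',R.from_quat(s['eef_rot']).as_matrix().T.round(3).tolist(),'op',round(s['opening'],3),'ff',s['finger_force'],'F',s['contact_force'].round(1))
E
python3 st.py
```

```text
1.1 q [-1.074  0.183 -0.232  1.548  0.043  1.414 -0.158] pos [0.1805 0.4035 0.5207] x,y,z axes [[-0.913, 0.408, -0.001], [0.408, 0.913, 0.003], [0.002, 0.002, -1.0]] op 0.551 ff 0.0 F [ 0.2 -0.2  0.7]
```

Request:
carry_out --rows '[[[-4,-2.5,0],[0,0,0],0.45],[[-8,-5.5,0],[0,0,-2],0.45],[[-12,-8,0],[0,0,-5],0.45],[[-16,-11,0],[0,0,-8],0.45],[[-20,-14,0],[0,0,-11],0.45],[[-24,-17,0],[0,0,-14],0.45],[[-28,-20,0],[0,0,-17],0.45],[[-32,-23,0],[0,0,-20],0.45],[[-36,-26,0],[0,0,-22.5],0.45],[[-39,-29,2],[0,0,-22.5],0.45],[[-42,-32,4],[0,0,-22.5],0.45],[[-45,-35,8],[0,0,-22.5],0.45]]'

```text
clock: 2.3
tool_pos: [0.4495, -0.0941, 0.4443]
eef_rot: [0.015, 1.0, -0.001, 0.002]
contact_force: [1.0, -0.1, -0.7]
opening: 0.55
finger_force: 0.0
```

```bash
python3 st.py
```

```text
2.3 q [-0.126  0.246  0.311  1.708 -0.079  1.196  1.746] pos [ 0.4495 -0.0941  0.4443] x,y,z axes [[-1.0, 0.029, -0.004], [0.029, 1.0, -0.001], [0.004, -0.002, -1.0]] op 0.55 ff 0.0 F [ 1.  -0.1 -0.7]
```

```bash
cat > fitkin.py <<'E'
import json,itertools
from kin import *
from scipy.optimize import least_squares
D=json.load(open('log.json'))
best=[]
for s in itertools.product([1,-1],repeat=7):
    A=[]
    for q,p,e in D:
        q=np.array(q)*s
        M=R.from_euler('ZYZYZYZ',q)
        A.append(M.inv()*R.from_quat(e))
    m=R.concatenate(A).mean(); err=max((m.inv()*a).magnitude() for a in A)
    best.append((err,s,m.as_euler('ZYZ').tolist()))
best.sort(key=lambda b:b[0])
for b in best[:6]: print(b)
E
python3 fitkin.py
```

```text
Traceback (most recent call last):
  File "fitkin.py", line 10, in <module>
    M=R.from_euler('ZYZYZYZ',q)
  File "scipy/spatial/transform/_rotation.pyx", line 1413, in scipy.spatial.transform._rotation.Rotation.from_euler
ValueError: Expected axis specification to be a non-empty string of upto 3 characters, got ZYZYZYZ
```

```bash
sed -i "s/M=R.from_euler('ZYZYZYZ',q)/M=R.from_euler('ZYZ',q[:3])*R.from_euler('YZY',q[3:6])*R.from_euler('Z',q[6])/" fitkin.py; python3 fitkin.py
```

```text
(3.3037474666900293e-09, (-1, 1, -1, 1, -1, 1, -1), [1.5707963263583995, 1.5931593334383588e-09, 0.0])
(0.006074202832801612, (-1, -1, -1, -1, -1, -1, -1), [-1.4495660187537915, 0.003128434436644674, 3.02036234511342])
(0.1789770156846413, (-1, 1, -1, -1, 1, 1, 1), [1.2388388575436675, 3.04351808761908, 2.8174053556945804])
(0.18370912380280227, (-1, -1, -1, 1, 1, -1, 1), [-1.8967056812420626, 3.0404771447361822, -0.3180731319050927])
(0.19154467734680647, (-1, 1, -1, 1, 1, 1, -1), [-2.1379438544620535, 0.13679284422233676, -2.6245085821565204])
(0.1930701482554917, (-1, -1, -1, -1, 1, -1, -1), [0.9886259777192229, 0.1343078454375476, 0.5318299040798754])<sys>:0: UserWarning: Gimbal lock detected. Setting third angle to zero since it is not possible to uniquely determine all angles.
```

```bash
cat > kin.py <<'E'
import numpy as np, json
from scipy.spatial.transform import Rotation as R
from scipy.optimize import least_squares
LO=np.array([-3.01,-.46,-1.47,.13,-1,.04,-2.66]);HI=np.array([3.01,2.08,1.51,2.56,4.14,2.09,2.66])
def chain(q):
    q=np.array(q)*[-1,1,-1,1,-1,1,-1]
    M=[R.identity()]
    for i,a in enumerate('zyzyzyz'): M.append(M[-1]*R.from_euler(a,q[i]))
    return M
def cols(q):
    M=[m.as_matrix() for m in chain(q)]
    return np.c_[[0,0,1],M[2][:,2],M[2][:,0],M[4][:,2],M[4][:,0],M[6][:,2],M[6][:,0]]
D=json.load(open('log.json'))
W=np.linalg.lstsq(np.vstack([cols(d[0]) for d in D]),np.concatenate([d[1] for d in D]),rcond=1e-6)[0]
def fk(q): return cols(q)@W,(chain(q)[-1]*R.from_euler('z',np.pi/2))
def ik(p,Rt,q0,w=.02):
    f=lambda q:np.r_[(fk(q)[0]-p)*10,(fk(q)[1].inv()*Rt).as_rotvec()*3,w*(q-q0)]
    s=least_squares(f,np.clip(q0,LO+.02,HI-.02),bounds=(LO+.01,HI-.01)); e=f(s.x); return s.x,np.linalg.norm(e[:3])/10,np.linalg.norm(e[3:6])/3
if __name__=='__main__':
    print(W.round(4)); print([ (fk(d[0])[0]-d[1]).round(5).tolist() for d in D])
E
python3 kin.py
```

```text
[ 4.45128e+01  1.41130e+00 -1.13700e-01  2.83900e-01  4.57000e-01
  4.49164e+01  3.66000e-02]
[[-0.01623, 0.00391, -0.01062], [-0.00785, -0.00473, -0.01067], [0.00687, 0.00352, 0.02129]]
```

Request:
carry_out --rows '[[[-2,-4,0],[0,6,0],0.45],[[-3,-8,0],[0,14,0],0.45],[[-4,-12,0],[0,20,0],0.45],[[-5,-16,0],[0,25,0],0.45],[[-5,-16,0],[0,25,0],0.45]]'

```text
clock: 2.8
tool_pos: [0.4944, -0.2576, 0.4377]
eef_rot: [0.016, 0.975, 0.002, -0.222]
contact_force: [-0.5, 1.1, -1.2]
opening: 0.555
finger_force: 0.0
```

```bash
python3 st.py
```

```text
2.8 q [ 0.162  0.683  0.371  1.096 -0.033  1.801  2.039] pos [ 0.4944 -0.2576  0.4377] x,y,z axes [[-0.901, 0.03, 0.433], [0.033, 0.999, -0.002], [-0.432, 0.012, -0.902]] op 0.555 ff 0.0 F [-0.5  1.1 -1.2]
```

Request:
carry_out --rows '[[[0,-4,0],[8,-6,0],0.45],[[0,-8,0],[15,-14,0],0.45],[[0,-10,0],[20,-20,0],0.45],[[0,-10,0],[20,-25,0],0.45],[[0,-10,0],[20,-25,0],0.45]]'

```text
clock: 3.3
tool_pos: [0.4855, -0.3519, 0.4442]
eef_rot: [-0.022, 0.986, -0.167, -0.001]
contact_force: [-0.5, 0.6, 1.0]
opening: 0.547
finger_force: 0.0
```

```bash
python3 st.py
```

```text
3.3 q [0.129 0.413 0.407 1.533 0.151 1.064 2.045] pos [ 0.4855 -0.3519  0.4442] x,y,z axes [[-0.999, -0.043, 0.009], [-0.044, 0.943, -0.329], [0.005, -0.329, -0.944]] op 0.547 ff 0.0 F [-0.5  0.6  1. ]
```

```bash
cat > f2.py <<'E'
from kin import *
D=json.load(open('log.json'))
def C2(q,extra):
    M=[m.as_matrix() for m in chain(q)]
    c={'d0':np.array([0,0,1.])}
    for i in range(1,8):
        for k,n in enumerate('xyz'):
            c[f'{n}{i}']=M[i][:,k]
    return np.array([c[e] for e in extra]).T
base=['d0','z2','z4','z6']
for ex in ([],['x2'],['x4'],['x3','x4'],['x6'],['x3','x4','x6'],['x1'],['x1','x3','x4'],['x1','x6'],['y1','y3'],['y2','y4','y6'],['x3','x4','x5','x6'],['x1','x3','x4','x6']):
    b=base+ex; A=np.vstack([C2(d[0],b) for d in D]);y=np.concatenate([d[1] for d in D])
    w,_,rk,sv=np.linalg.lstsq(A,y,rcond=None); print(b[4:],w.round(4),'max',abs(A@w-y).max().round(4))
E
python3 f2.py
```

```text
[] [0.4193 0.5635 0.3509 0.3971] max 0.0441
['x2'] [ 0.3896  0.5851  0.3738  0.3939 -0.036 ] max 0.0502
['x4'] [0.4783 0.6511 0.351  0.442  0.1015] max 0.0463
['x3', 'x4'] [ 0.4805  0.6595  0.3697  0.4503 -0.0215  0.1058] max 0.047
['x6'] [0.4181 0.5717 0.3624 0.4001 0.0147] max 0.0452
['x3', 'x4', 'x6'] [0.4783 0.6643 0.3655 0.447  0.0012 0.1042 0.0198] max 0.0477
['x1'] [ 0.397   0.5905  0.3752  0.3905 -0.0363] max 0.0498
['x1', 'x3', 'x4'] [ 0.4705  0.6579  0.3729  0.4442 -0.0084 -0.0187  0.0974] max 0.0457
['x1', 'x6'] [ 3.970e-01  5.904e-01  3.752e-01  3.904e-01 -3.630e-02 -1.000e-04] max 0.0498
['y1', 'y3'] [ 0.3469  0.5635  0.3448  0.3261 -0.0188 -0.0272] max 0.0
['y2', 'y4', 'y6'] [ 3.469e-01  5.634e-01  3.448e-01  3.261e-01 -1.880e-02 -2.690e-02
 -4.000e-04] max 0.0
['x3', 'x4', 'x5', 'x6'] [ 0.4596  0.6187  0.3649  0.4045 -0.0012 -0.0572  0.1429  0.0065] max 0.0554
['x1', 'x3', 'x4', 'x6'] [ 0.4776  0.664   0.3658  0.4465 -0.0007  0.0009  0.1036  0.0194] max 0.0475
```

```bash
python3 - <<'E'
s=open('kin.py').read()
i=s.index("D=json");j=s.index("def fk")
s=s[:i]+"W=np.array([.3469,.5635,.3448,.3261,-.0188,-.0272])\n"+s[j:]
k=s.index("def cols");l=s.index("W=np")
s=s[:k]+"""def cols(q):
    M=[m.as_matrix() for m in chain(q)]
    return np.c_[[0,0,1],M[2][:,2],M[4][:,2],M[6][:,2],M[1][:,1],M[3][:,1]]
"""+s[l:]
s=s[:s.index("if __name")]
open('kin.py','w').write(s)
E
cat > plan.py <<'E'
from kin import *
MX,MY,YAW=.6194,.1381,.0801
Rm=R.from_euler('z',YAW)
def pose(sg,al,phi,th,butt,s=.15):
    # handle axis a (tilt th about machine x, top to -y); tool approach: at upright azimuth phi (machine), pitched down al ; sg: ferrule = sg*tool x (approx)
    tz=np.array([np.cos(phi)*np.cos(al),np.sin(phi)*np.cos(al),-np.sin(al)]); ty=np.cross(tz,[0,0,sg]);ty=ty/np.linalg.norm(ty);ty=ty  # y = z x x
    tx=np.cross(ty,tz)
    Rt=Rm*R.from_euler('x',th)*R.from_matrix(np.c_[tx,ty,tz])
    g=np.array(butt)+s*(R.from_euler('x',th).apply([0,0,1]))
    p=Rm.apply(g)+[MX,MY,0]+Rt.apply([0,0,.019])
    return p,Rt
def tray(sg,al,s=.15,z=.010):
    h=R.from_euler('z',-.028)
    ax=np.array([1,0,0.]);tz=np.array([-np.sin(al),0,-np.cos(al)]);ty=np.cross(tz,sg*ax);ty/=np.linalg.norm(ty);tx=np.cross(ty,tz)
    Rt=h*R.from_matrix(np.c_[tx,ty,tz]); p=np.array([.409,-.3892,0])+h.apply([s,0,.0]); p[2]=z
    p[:2]+=(h.apply(tz)*.01)[:2]
    return p,Rt
E
python3 - <<'E'
from plan import *
q0=np.array(json.load(open('log.json'))[-1][0])
rng=np.random.default_rng(0)
for sg in(-1,1):
  for al in(0,.17):
    p,Rt=tray(sg,al); best=None
    for t in range(8):
        x=ik(p,Rt,q0 if t==0 else rng.uniform(LO,HI),.001)
        if best is None or x[1]+x[2]<best[1]+best[2]-1e-3: best=x
    print('tray',sg,al,best[0].round(2),best[1:])
    for phi in(np.pi/2,1.2):
     for th,b in((.35,(0,.003,.085)),(0,(0,0,.05))):
      best=None;p,Rt=pose(sg,al,phi,th,b)
      for t in range(10):
        x=ik(p,Rt,q0 if t==0 else rng.uniform(LO,HI),.001)
        if best is None or x[1]+x[2]<best[1]+best[2]-1e-3: best=x
      print('  ins',sg,al,round(phi,2),th,p.round(3),best[0].round(2),np.round(best[1:],4))
E
```

```text
tray -1 0 [ 0.52  1.06  0.05  1.5  -0.08  0.59  2.16] (np.float64(1.9414743167426564e-08), np.float64(1.17613313888812e-07))
  ins -1 0 1.57 0.35 [0.622 0.108 0.232] [ 0.68  1.61 -1.02  1.36 -0.7   1.3  -2.4 ] [0. 0.]
  ins -1 0 1.57 0 [0.618 0.157 0.2  ] [ 0.59  1.4  -0.84  1.48 -0.74  1.1  -2.34] [0. 0.]
  ins -1 0 1.2 0.35 [0.629 0.107 0.232] [ 0.93  1.88 -1.46  1.72 -0.41  0.58 -2.6 ] [0. 0.]
  ins -1 0 1.2 0 [0.625 0.156 0.2  ] [ 0.79  1.52 -1.11  1.83 -0.99  0.51 -2.03] [0. 0.]
tray -1 0.17 [ 0.44  1.12  0.15  1.33 -0.08  0.84  2.12] (np.float64(1.7833000341068717e-08), np.float64(5.804991231780048e-08))
  ins -1 0.17 1.57 0.35 [0.622 0.108 0.229] [ 0.76  1.63 -1.23  1.39 -0.4   1.12 -2.65] [0. 0.]
  ins -1 0.17 1.57 0 [0.618 0.157 0.197] [ 0.41  1.21 -0.46  1.53 -0.99  1.21 -2.17] [0. 0.]
  ins -1 0.17 1.2 0.35 [0.629 0.108 0.229] [ 0.83  1.52 -1.05  1.75 -0.99  0.76 -2.16] [0. 0.]
  ins -1 0.17 1.2 0 [0.625 0.156 0.197] [ 0.83  1.52 -1.28  1.86 -0.4   0.28 -2.65] [0. 0.]
tray 1 0 [ 0.66  1.06 -0.23  1.49  0.35  0.63 -1.34] (np.float64(1.5699923263914718e-08), np.float64(2.103
[... 176 characters left out ...]
99  1.28  0.99] [0. 0.]
  ins 1 0 1.2 0.35 [0.629 0.107 0.232] [ 0.84  1.65 -1.1   1.72 -0.99  0.83  1.04] [0. 0.]
  ins 1 0 1.2 0 [0.625 0.156 0.2  ] [ 0.79  1.52 -1.11  1.83 -0.99  0.51  1.12] [0. 0.]
tray 1 0.17 [ 0.28  1.19  0.53  1.35 -0.52  0.9  -0.69] (np.float64(2.184297571790004e-08), np.float64(1.78477430631116e-07))
  ins 1 0.17 1.57 0.35 [0.622 0.108 0.229] [ 0.53  1.38 -0.58  1.41 -0.99  1.45  0.96] [0. 0.]
  ins 1 0.17 1.57 0 [0.618 0.157 0.197] [ 0.41  1.21 -0.46  1.53 -0.99  1.21  0.97] [0. 0.]
  ins 1 0.17 1.2 0.35 [0.629 0.108 0.229] [ 0.83  1.52 -1.05  1.75 -0.99  0.76  0.98] [0. 0.]
  ins 1 0.17 1.2 0 [0.625 0.156 0.197] [ 0.77  1.39 -1.08  1.86 -0.99  0.41  1.03] [0. 0.]
```

```bash
cat > rel.py <<'E'
from plan import *
from plant import r
def rel(p,Rt,lab=''):
    s=r.get_state(); R0=R.from_quat(s['eef_rot']); d=R0.inv().apply(np.array(p)-s['tool_pos'])*100; v=(R0.inv()*Rt).as_rotvec(degrees=True)
    print(lab,'shift',d.round(2),'turn',v.round(1))
E
python3 - <<'E'
from rel import *
p,Rt=tray(1,.12,z=.011); print(p)
up=p+[0,0,.12]
rel(up,Rt*R.from_euler('z',-80,degrees=True),'half')
E
```

```text
[ 0.55774455 -0.39336594  0.011     ]
half shift [-7.33  6.08 30.98] turn [ -8.2  22.2 101.8]
```

Request:
carry_out --rows '[[[-1,0,2],[-0.7,1.8,8.4],0.45],[[-1,1,4],[-1.4,3.5,16],0.45],[[-2,1,6],[-2,5.2,24],0.45],[[-3,2,9],[-2.6,7,32],0.45],[[-3,2,12],[-3.3,8.8,40],0.45],[[-4,3,15],[-4,10.5,48],0.45],[[-4,3,17],[-4.6,12.2,56],0.45],[[-5,4,20],[-5.3,14,64],0.45],[[-5,4,22],[-6,15.7,72],0.45],[[-6,5,25],[-6.5,17.5,80],0.45],[[-6.5,5.5,28],[-7.2,19.2,88],0.45],[[-7.3,6,31],[-8,22,98],0.45]]'

```text
clock: 4.5
tool_pos: [0.5649, -0.394, 0.1289]
eef_rot: [0.742, 0.667, -0.053, -0.042]
contact_force: [0.3, 0.4, -0.2]
opening: 0.549
finger_force: 0.0
```

```bash
python3 st.py; python3 - <<'E'
from rel import *
p,Rt=tray(1,.12,z=.011)
rel(p+[0,0,.08],Rt,'above')
E
```

```text
4.5 q [ 0.24   1.037  0.619  1.34  -0.514  1.039  0.815] pos [ 0.5649 -0.394   0.1289] x,y,z axes [[0.104, 0.994, -0.023], [0.986, -0.106, -0.132], [-0.134, -0.009, -0.991]] op 0.549 ff 0.0 F [ 0.3  0.4 -0.2]
above shift [ 0.07 -0.21  3.85] turn [-0.   1.2 85.5]
```

Request:
carry_out --rows '[[[0,0,0.5],[0,0,8.5],0.45],[[0,0,1],[0,0,17],0.45],[[0,0,1.5],[0,0,25.5],0.45],[[0,0,2],[0,0,34],0.45],[[0,0,2],[0,0,42.5],0.45],[[0,-0.1,2.5],[0,1,51],0.45],[[0,-0.1,3],[0,1,59.5],0.45],[[0,-0.2,3.5],[0,1,68],0.45],[[0,-0.2,3.9],[0,1,76.5],0.45],[[0,-0.2,3.9],[0,1,85.5],0.45],[[0,-0.2,3.9],[0,1,85.5],0.45],[[0,-0.2,3.9],[0,1,85.5],0.45]]'

```text
clock: 5.7
tool_pos: [0.5567, -0.3949, 0.0919]
eef_rot: [0.998, -0.01, -0.061, 0.001]
contact_force: [-1.0, -0.1, 0.2]
opening: 0.549
finger_force: 0.0
```

```bash
python3 st.py; python3 - <<'E'
from rel import *
p,Rt=tray(1,.12,z=.011)
rel(p,Rt,'grasp')
from h import *
t=snap('top');s=snap('side')
a=crop(t,295,150,405,270,5)[:, :400] ; b=crop(s,170,120,310,270,3.8)
W=np.zeros((600,800,3),np.uint8);a=crop(t,320,150,400,270,5);W[:600,:400]=a[:600];b=crop(s,195,130,295,280,4);W[:600,400:]=b
cv2.imwrite('pics/c3.png',W)
E
```

```text
5.7 q [ 0.136  1.19   0.948  1.394 -0.892  1.124 -0.383] pos [ 0.5567 -0.3949  0.0919] x,y,z axes [[0.992, -0.02, -0.122], [-0.019, -1.0, 0.003], [-0.122, -0.001, -0.992]] op 0.549 ff 0.0 F [-1.  -0.1  0.2]
grasp shift [ 1.09 -0.18  8.01] turn [0.2 0.1 0.5]
```

View pics/c3.png

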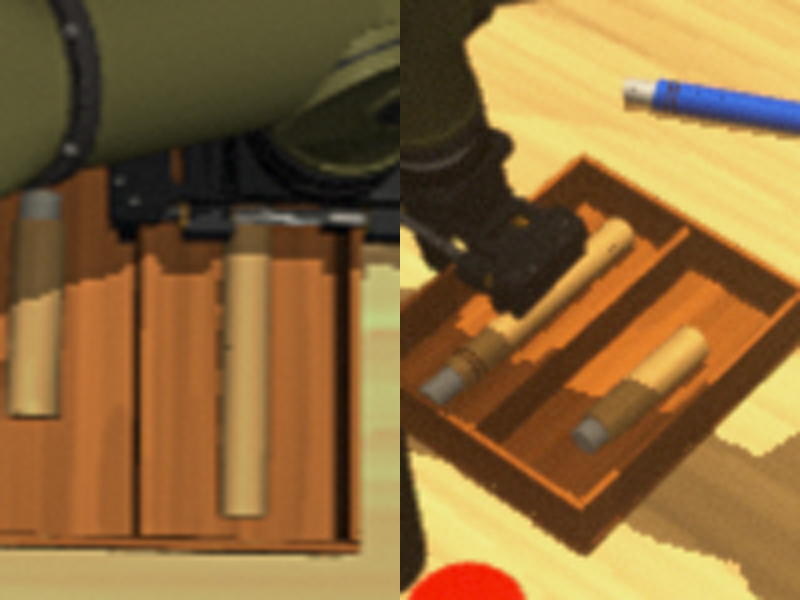

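Request:
carry_out --rows '[[[0.2,-0.1,2],[0,0,0],0.45],[[0.6,-0.2,4.5],[0,0,0.5],0.45],[[0.9,-0.2,6.5],[0,0,0.5],0.45],[[1.1,-0.2,8],[0,0,0.5],0.45],[[1.1,-0.2,8],[0,0,0.5],0.45]]'

```text
clock: 6.3
tool_pos: [0.5558, -0.3931, 0.0098]
eef_rot: [0.998, -0.017, -0.062, 0.001]
contact_force: [0.2, -0.5, 0.7]
opening: 0.548
finger_force: 0.0
```

Request:
carry_out --rows '[[[0,0,0],[0,0,0],0.8],[[0,0,0],[0,0,0],1],[[0,0,0],[0,0,0],1],[[0,0,0],[0,0,0],1],[[0,0,0],[0,0,0],1],[[0,0,0],[0,0,0],1]]' --newtons 35

```text
clock: 6.9
tool_pos: [0.5571, -0.3948, 0.0134]
eef_rot: [0.998, -0.017, -0.06, 0.003]
contact_force: [0.7, 1.1, 4.9]
opening: 0.288
finger_force: 35.0
```

```bash
python3 st.py
```

```text
6.9 q [ 0.158  1.273  0.864  1.407 -0.939  1.004 -0.383] pos [ 0.5571 -0.3948  0.0134] x,y,z axes [[0.992, -0.035, -0.12], [-0.034, -0.999, 0.007], [-0.12, -0.003, -0.993]] op 0.288 ff 35.001347064971924 F [0.7 1.1 4.9]
```

Request:
carry_out --rows '[[[0.2,0,-2],[0,0,0],1],[[0.6,0,-6],[0,0,0],1],[[1.2,0,-11],[0,0,0],1],[[1.8,0,-16],[0,0,0],1],[[1.5,-3,-20],[0,0,0],1],[[1.5,-6,-24],[0,0,0],1],[[1.5,-10,-26],[0,0,0],1],[[1.5,-14,-27],[0,0,0],1],[[1.5,-14,-27],[0,0,0],1]]'

```text
clock: 7.8
tool_pos: [0.6124, -0.2474, 0.2784]
eef_rot: [0.998, -0.013, -0.059, 0.0]
contact_force: [0.3, 0.2, -0.9]
opening: 0.282
finger_force: 35.0
```

```bash
python3 st.py; python3 - <<'E'
from rel import *
q0=np.array(r.get_state()['q']);s=r.get_state()
p0=s['tool_pos'];R0=R.from_quat(s['eef_rot'])
al=.12
pA=pose(1,al,np.pi/2,.35,(0,-.12,.16)); pB=pose(1,al,np.pi/2,.35,(0,.0,.12)); pC=pose(1,al,np.pi/2,.25,(0,.003,.08));pD=pose(1,al,np.pi/2,0,(0,0,.05))
from scipy.spatial.transform import Slerp
for w in(.02,.1):
  q=q0
  pts=[(p0,R0),pA,pB,pC,pD]
  for (a,Ra),(b,Rb) in zip(pts,pts[1:]):
    S=Slerp([0,1],R.concatenate([Ra,Rb]))
    for t in np.linspace(0,1,9)[1:]:
        q,e1,e2=ik(a+t*(b-a),S(t),q,w)
    print(q.round(2),round(e1,4),round(e2,4),np.array(b).round(3))
rel(*pA)
E
```

```text
7.8 q [-0.117  0.969  1.059  1.306 -0.738  1.4   -0.684] pos [ 0.6124 -0.2474  0.2784] x,y,z axes [[0.993, -0.025, -0.118], [-0.025, -1.0, 0.002], [-0.118, 0.001, -0.993]] op 0.282 ff 35.000706911087036 F [ 0.3  0.2 -0.9]
[ 0.67  1.33 -0.61  1.25 -0.94  1.66  0.75] 0.0 0.0 [ 0.632 -0.014  0.305]
[ 0.56  1.36 -0.65  1.42 -0.99  1.45  0.92] 0.0 0.0 [0.622 0.105 0.265]
[ 0.53  1.36 -0.61  1.43 -0.96  1.38  0.95] 0.0 0.0 [0.621 0.123 0.228]
[ 0.46  1.25 -0.54  1.51 -0.95  1.19  0.95] 0.0 0.0 [0.618 0.157 0.198]
[ 0.67  1.33 -0.61  1.25 -0.94  1.66  0.75] 0.0001 0.0004 [ 0.632 -0.014  0.305]
[ 0.56  1.36 -0.65  1.42 -0.99  1.45  0.92] 0.0 0.0001 [0.622 0.105 0.265]
[ 0.53  1.36 -0.61  1.43 -0.96  1.38  0.95] 0.0 0.0 [0.621 0.123 0.228]
[ 0.46  1.25 -0.54  1.51 -0.95  1.19  0.95] 0.0 0.0 [0.618 0.157 0.198]
 shift [  1.01 -23.34  -2.86] turn [ 81.   80.1 -72.3]
```

Request:
carry_out --rows '[[[0,-1,-1],[5,5,-4.5],1],[[0,-2,-2],[10,10,-9],1],[[0,-3,-2],[15,15,-13.5],1],[[0,-5,-3],[20,20,-18],1],[[0,-6,-3],[25,25,-22.5],1],[[0,-8,-3],[30,30,-27],1],[[0,-9,-3],[35,35,-31.5],1],[[0,-11,-3],[40,40,-36],1],[[0.5,-12,-3],[45,45,-40.5],1],[[0.5,-14,-3],[50,50,-45],1],[[0.5,-15,-3],[54,54,-49],1],[[0.5,-15,-3],[54,54,-49],1]]'

```text
clock: 9.0
tool_pos: [0.6217, -0.1061, 0.3017]
eef_rot: [0.735, 0.344, 0.386, -0.439]
contact_force: [-0.6, -0.0, -1.6]
opening: 0.282
finger_force: 35.0
```

```bash
python3 st.py; python3 - <<'E'
from rel import *
rel(*pose(1,.12,np.pi/2,.35,(0,-.12,.16)))
E
```

```text
9.0 q [ 0.746  0.96  -0.33   1.523 -0.974  1.301  0.398] pos [ 0.6217 -0.1061  0.3017] x,y,z axes [[0.466, 0.167, 0.869], [0.844, -0.378, -0.381], [0.265, 0.911, -0.317]] op 0.282 ff 34.999428391456604 F [-0.6 -0.  -1.6]
 shift [ 2.3  -2.76  8.5 ] turn [ 27.2  26.5 -23.8]
```

Request:
carry_out --rows '[[[0.5,-0.5,1],[4.5,4.5,-4],1],[[1,-1,2],[9,9,-8],1],[[1,-1,4],[13.5,13.5,-12],1],[[1.5,-2,5],[18,18,-16],1],[[2,-2,6.5],[22.5,22,-20],1],[[2.3,-2.8,8.5],[27,26.5,-24],1],[[2.3,-2.8,8.5],[27,26.5,-24],1],[[2.3,-2.8,8.5],[27,26.5,-24],1]]'

```text
clock: 9.8
tool_pos: [0.6325, -0.0119, 0.3083]
eef_rot: [-0.422, -0.461, -0.531, 0.572]
contact_force: [-0.8, -0.8, -0.7]
opening: 0.283
finger_force: 35.0
```

```bash
python3 st.py; python3 - <<'E'
from h import *
t=snap('top');s=snap('side')
W=np.zeros((600,800,3),np.uint8);W[:600,:400]=crop(t,130,90,250,270,400/120)[:600];W[:600,400:]=crop(s,280,150,440,390,2.5)[:600]
cv2.imwrite('pics/c4.png',W)
E
```

```text
9.8 q [ 0.671  1.327 -0.629  1.249 -0.924  1.648  0.74 ] pos [ 0.6325 -0.0119  0.3083] x,y,z axes [[0.012, -0.219, 0.976], [0.997, 0.08, 0.006], [-0.079, 0.973, 0.219]] op 0.283 ff 34.99993085861206 F [-0.8 -0.8 -0.7]
```

View pics/c4.png

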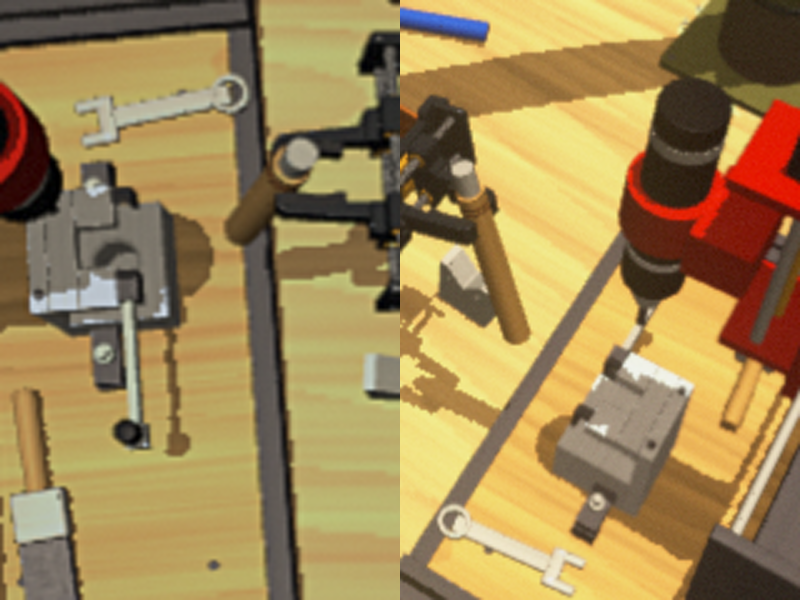

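```bash
cat > hm.py <<'E'
from h import *
from rel import *
load()
def axis_from(sf,sb,tf,tb):
    # line from two view planes; returns point at ferrule(tri) and dir
    os,vs=ray('side',[sf,sb]);ot,vt=ray('top',[tf,tb])
    d=np.cross(np.cross(*vs),np.cross(*vt));d/=np.linalg.norm(d)
    f=tri([sf],[tf])[0]; return f,d*np.sign(d[2])
def report(f,d):
    s=r.get_state();p=s['tool_pos'];Rt=R.from_quat(s['eef_rot'])
    b=f[:3]-.21*d
    print('ferr',f.round(4),'dir',d.round(3),'butt',b.round(4),'machine butt',(Rm.inv().apply(b-[MX,MY,0])).round(4),'dir m',Rm.inv().apply(d).round(3))
    print('in tool: butt',Rt.inv().apply(b-p).round(4),'dir',Rt.inv().apply(d).round(3))
E
python3 - <<'E'
from hm import *
c=lambda u,v:((u-400+.5)/2.5-.5+280,(v+.5)/2.5-.5+150)
k=400/120
t=lambda u,v:((u+.5)/k-.5+130,(v+.5)/k-.5+90)
f,d=axis_from(c(462,168),c(515.5,335),t(301,153),t(238,234))
report(f,d)
s=r.get_state();p=s['tool_pos'];Rt=R.from_quat(s['eef_rot'])
# nominal
ax=Rt.apply([np.cos(.12),0,-np.sin(.12)]);g=p-Rt.apply([0,0,.0085]);b=g-.15*ax;print('nominal butt',b,'dir',ax,'ferr',b+.21*ax)
for n in('side','top'):
  for X in(b,b+.21*ax): 
    u=proj(n,X)[0]; print(n,u,((u[0]-280+.5)*2.5+400-.5,(u[1]-150+.5)*2.5-.5) if n=='side' else ((u[0]-130+.5)*k-.5,(u[1]-90+.5)*k-.5))
E
```

```text
ferr [ 0.6345 -0.0359  0.3624  0.0016] dir [ 0.018 -0.321  0.947] butt [0.6308 0.0315 0.1636] machine butt [ 0.0029 -0.1072  0.1636] dir m [-0.008 -0.322  0.947]
in tool: butt [-0.1522  0.0005  0.0123] dir [ 0.994  0.001 -0.108]
nominal butt [0.6305263  0.02798219 0.16613579] dir [ 0.01786768 -0.3324396   0.94295528] ferr [ 0.63427852 -0.04183013  0.3641564 ]
side [324.42625635 282.18418206] (np.float64(511.81564086617004), np.float64(331.2104551487685))
side [301.91288068 214.92745194] (np.float64(455.532201704494), np.float64(163.06862984637564))
top [203.3475018  158.25497876] (np.float64(245.65833934989232), np.float64(228.683262520037))
top [222.38594    135.66485131] (np.float64(309.11980001263026), np.float64(153.38283770477918))
```

```bash
cat >> hm.py <<'E'
BT=np.array([-.1515,.0003,.012]);AL=.11
def tgt(th,butt):
    _,Rt=pose(1,AL,np.pi/2,th,(0,0,0)); b=Rm.apply(butt)+[MX,MY,0]
    return b-Rt.apply(BT),Rt
E
python3 - <<'E'
from hm import *
for t in [(.35,(0,-.07,.12)),(.35,(0,-.045,.110))]: rel(*tgt(*t))
E
```

```text
shift [-5.16 -0.17  2.4 ] turn [0.1 1.2 0.5]
 shift [-6.68 -0.19  4.62] turn [0.1 1.2 0.5]
```

Request:
carry_out --rows '[[[-2.5,0,1.2],[0,0.6,0.3],1],[[-5.2,-0.1,2.4],[0,1.2,0.5],1],[[-6,-0.2,3.5],[0,1.2,0.5],1],[[-6.7,-0.2,4.6],[0,1.2,0.5],1],[[-6.7,-0.2,4.6],[0,1.2,0.5],1]]'

```text
clock: 10.4
tool_pos: [0.6259, 0.0478, 0.2554]
eef_rot: [-0.417, -0.453, -0.534, 0.58]
contact_force: [0.3, -0.2, -0.4]
opening: 0.286
finger_force: 35.0
```

```bash
python3 st.py; python3 - <<'E'
from h import *
t=snap('top');s=snap('side')
W=np.zeros((600,800,3),np.uint8);W[:600,:400]=crop(t,135,120,215,240,5);W[:600,400:]=crop(s,300,210,400,360,4)
cv2.imwrite('pics/c5.png',W)
E
```

```text
10.4 q [ 0.619  1.402 -0.646  1.323 -0.926  1.547  0.85 ] pos [0.6259 0.0478 0.2554] x,y,z axes [[0.019, -0.242, 0.97], [0.997, 0.082, 0.001], [-0.08, 0.967, 0.243]] op 0.286 ff 35.00007927417755 F [ 0.3 -0.2 -0.4]
```

View pics/c5.png

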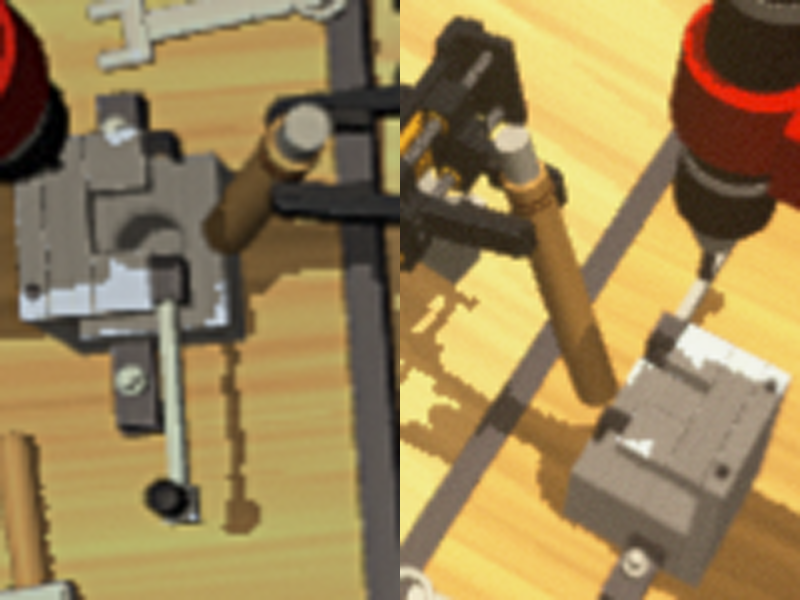

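```bash
python3 - <<'E'
from hm import *
c=lambda u,v:((u-400+.5)/4-.5+300,(v+.5)/4-.5+210)
t=lambda u,v:((u+.5)/5-.5+135,(v+.5)/5-.5+120)
f,d=axis_from(c(515,139),c(599,402),t(307,127),t(219,240))
report(f,d)
# direct check: bore mouth predicted px in crop
for z,nm in((.095,'bore'),(.155,'notch')):
  u=proj('top',[MX,MY,z])[0];v=proj('side',[MX,MY,z])[0]; print(nm,(u-[135,120]+.5)*5-.5,(v-[300,210]+.5)*4-.5+[400,0])
for a in [(.35,(0,.002,.104)),(.3,(0,.002,.087)),(.2,(0,.002,.075)),(.17,(0,.0025,.065)),(.1,(0,.002,.055)),(.05,(0,.001,.051)),(0,(0,0,.050))]: rel(*tgt(*a),lab=a)
E
```

```text
ferr [0.6278 0.0232 0.3075 0.0033] dir [ 0.014 -0.345  0.938] butt [0.6248 0.0957 0.1105] machine butt [ 0.002  -0.0427  0.1105] dir m [-0.013 -0.345  0.938]
in tool: butt [-0.1526  0.0018  0.013 ] dir [ 0.994 -0.011 -0.108]
bore [149.41454617 244.59504192] [657.44015188 440.70744539]
notch [121.25546992 220.51770178] [670.08155241 389.0125225 ]
(0.35, (0, 0.002, 0.104)) shift [-1.81 -0.02  4.34] turn [-0.  -0.2  0.1]
(0.3, (0, 0.002, 0.087)) shift [-3.43 -0.02  4.69] turn [-0.  -3.1  0.1]
(0.2, (0, 0.002, 0.075)) shift [-4.63 -0.03  5.92] turn [-0.  -8.8  0.1]
(0.17, (0, 0.0025, 0.065)) shift [-5.65 -0.03  6.18] turn [ -0.  -10.5   0.1]
(0.1, (0, 0.002, 0.055)) shift [-6.76 -0.03  6.95] turn [ -0.  -14.5   0.1]
(0.05, (0, 0.001, 0.051)) shift [-7.27 -0.03  7.5 ] turn [  0.  -17.4   0.1]
(0, (0, 0, 0.05)) shift [-7.53 -0.03  8.11] turn [  0.  -20.3   0.1]
```

Request:
carry_out --rows '[[[-0.9,-0.1,2.2],[0,0,0],1],[[-1.8,-0.1,4.3],[0,-0.2,0],1],[[-1.8,-0.1,4.3],[0,-0.2,0],1],[[-2.6,-0.1,4.5],[0,-1.7,0],1],[[-3.4,-0.1,4.7],[0,-3.1,0],1],[[-3.4,-0.1,4.7],[0,-3.1,0],1]]'

```text
clock: 11.1
tool_pos: [0.6212, 0.0996, 0.2321]
eef_rot: [-0.432, -0.469, -0.523, 0.566]
contact_force: [0.4, 0.1, -0.8]
opening: 0.285
finger_force: 35.0
```

```bash
python3 st.py; python3 - <<'E'
from hm import *
for a in [(.25,(0,.002,.081)),(.2,(0,.002,.075)),(.17,(0,.0025,.065)),(.1,(0,.002,.055)),(.05,(0,.001,.051)),(0,(0,0,.050))]: rel(*tgt(*a),lab=a)
E
```

```text
11.1 q [ 0.575  1.401 -0.658  1.397 -0.927  1.42   0.911] pos [0.6212 0.0996 0.2321] x,y,z axes [[0.014, -0.186, 0.982], [0.997, 0.079, 0.001], [-0.078, 0.979, 0.187]] op 0.285 ff 35.000075697898865 F [ 0.4  0.1 -0.8]
(0.25, (0, 0.002, 0.081)) shift [-0.41  0.1   0.68] turn [ 0.  -2.7  0.1]
(0.2, (0, 0.002, 0.075)) shift [-0.99  0.1   1.33] turn [ 0.  -5.6  0.1]
(0.17, (0, 0.0025, 0.065)) shift [-2.    0.09  1.65] turn [ 0.  -7.3  0.1]
(0.1, (0, 0.002, 0.055)) shift [-3.06  0.09  2.47] turn [  0.  -11.3   0.1]
(0.05, (0, 0.001, 0.051)) shift [-3.55  0.09  3.05] turn [  0.  -14.2   0.1]
(0, (0, 0, 0.05)) shift [-3.77  0.09  3.68] turn [  0.  -17.1   0.1]
```

Request:
carry_out --rows '[[[-0.4,0,0.7],[0,-2.7,0],1],[[-1,0,1.3],[0,-5.6,0],1],[[-1.5,0,1.5],[0,-6.5,0],1],[[-2,0,1.65],[0,-7.3,0],1],[[-2,0,1.65],[0,-7.3,0],1],[[-2,0,1.65],[0,-7.3,0],1]]'

```text
clock: 11.7
tool_pos: [0.6192, 0.1199, 0.2155]
eef_rot: [-0.464, -0.503, -0.494, 0.536]
contact_force: [-0.3, -1.0, -1.9]
opening: 0.287
finger_force: 35.0
```

```bash
python3 st.py; python3 - <<'E'
from hm import *
for a in [(.17,(0,.0025,.065)),(.13,(0,.002,.06)),(.1,(0,.002,.055)),(.05,(0,.001,.051)),(0,(0,0,.050))]: rel(*tgt(*a),lab=a)
from h import *
t=snap('top');s=snap('side')
W=np.zeros((600,800,3),np.uint8);W[:600,:400]=crop(t,135,120,215,240,5);W[:600,400:]=crop(s,300,210,400,360,4)
cv2.imwrite('pics/c6.png',W)
E
```

```text
11.7 q [ 0.544  1.349 -0.625  1.439 -0.913  1.324  0.921] pos [0.6192 0.1199 0.2155] x,y,z axes [[0.005, -0.063, 0.998], [0.997, 0.08, -0.0], [-0.08, 0.995, 0.063]] op 0.287 ff 35.00016510486603 F [-0.3 -1.  -1.9]
(0.17, (0, 0.0025, 0.065)) shift [ 0.01  0.13 -0.04] turn [-0.  -0.2 -0. ]
(0.13, (0, 0.002, 0.06)) shift [-0.45  0.13  0.49] turn [-0.  -2.5 -0. ]
(0.1, (0, 0.002, 0.055)) shift [-0.94  0.13  0.91] turn [-0.  -4.2 -0. ]
(0.05, (0, 0.001, 0.051)) shift [-1.35  0.13  1.54] turn [-0.  -7.1 -0. ]
(0, (0, 0, 0.05)) shift [-1.5   0.13  2.2 ] turn [-0.  -9.9 -0. ]
```

View pics/c6.png

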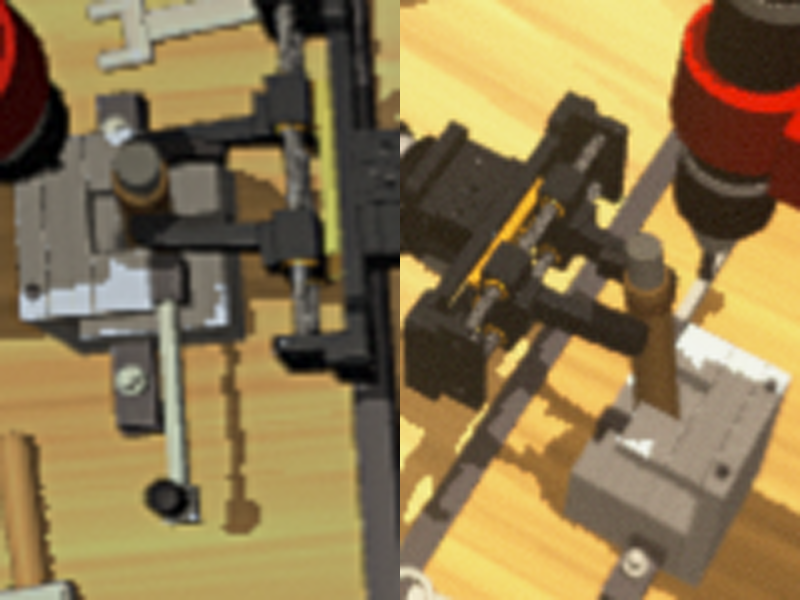

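Request:
carry_out --rows '[[[-0.45,0,0.5],[0,-2.5,0],1],[[-0.9,0,0.9],[0,-4.2,0],1],[[-1.1,0,1.2],[0,-5.6,0],1],[[-1.3,0,1.5],[0,-7.1,0],1],[[-1.3,0,1.5],[0,-7.1,0],1]]'

```text
clock: 12.3
tool_pos: [0.6179, 0.1367, 0.2049]
eef_rot: [0.493, 0.536, 0.465, -0.503]
contact_force: [0.4, 0.4, -0.9]
opening: 0.288
finger_force: 35.0
```

```bash
python3 st.py; python3 - <<'E'
from hm import *
for a in [(.05,(0,.001,.051)),(0,(0,0,.050)),(0,(0,0,.046))]: rel(*tgt(*a),lab=a)
E
```

```text
12.3 q [ 0.51   1.288 -0.593  1.481 -0.904  1.232  0.919] pos [0.6179 0.1367 0.2049] x,y,z axes [[-0.007, 0.061, 0.998], [0.997, 0.082, 0.002], [-0.081, 0.995, -0.061]] op 0.288 ff 35.000009536743164 F [ 0.4  0.4 -0.9]
(0.05, (0, 0.001, 0.051)) shift [-0.2   0.13 -0.05] turn [-0.1  0.1  0.1]
(0, (0, 0, 0.05)) shift [-0.26  0.13  0.61] turn [-0.1 -2.8  0.1]
(0, (0, 0, 0.046)) shift [-0.66  0.13  0.64] turn [-0.1 -2.8  0.1]
```

Request:
carry_out --rows '[[[-0.1,0,0.3],[0,-1.4,0],1],[[-0.2,0,0.6],[0,-2.8,0],1],[[-0.3,0,0.6],[0,-2.8,0],1],[[-0.4,0,0.6],[0,-2.8,0],1],[[-0.4,0,0.6],[0,-2.8,0],1]]'

```text
clock: 12.8
tool_pos: [0.6176, 0.1423, 0.2016]
eef_rot: [0.503, 0.547, 0.454, -0.491]
contact_force: [-0.3, 0.7, 5.0]
opening: 0.284
finger_force: 35.0
```

```bash
python3 st.py
```

```text
12.8 q [ 0.496  1.265 -0.582  1.497 -0.902  1.199  0.916] pos [0.6176 0.1423 0.2016] x,y,z axes [[-0.01, 0.105, 0.994], [0.997, 0.081, 0.002], [-0.081, 0.991, -0.105]] op 0.284 ff 34.999955892562866 F [-0.3  0.7  5. ]
```

Request:
carry_out --rows '[[[-0.15,0,0],[0,0,0],1],[[-0.3,0,0],[0,0,0],1],[[-0.3,0,0],[0,0,0],1]]'

```text
clock: 13.1
tool_pos: [0.6176, 0.1429, 0.2015]
eef_rot: [0.501, 0.546, 0.455, -0.493]
contact_force: [-0.7, -1.0, 11.5]
opening: 0.283
finger_force: 35.0
```

```bash
python3 st.py;python3 - <<'E'
from hm import *
t=snap('top');s=snap('side')
W=np.zeros((600,800,3),np.uint8);W[:600,:400]=crop(t,135,120,215,240,5);W[:600,400:]=crop(s,300,210,400,360,4)
cv2.imwrite('pics/c7.png',W)
rel(*tgt(0,(0,0,.05)))
E
```

```text
13.1 q [ 0.496  1.269 -0.584  1.495 -0.902  1.202  0.918] pos [0.6176 0.1429 0.2015] x,y,z axes [[-0.011, 0.099, 0.995], [0.997, 0.082, 0.003], [-0.082, 0.992, -0.099]] op 0.283 ff 35.004844665527344 F [-0.7 -1.  11.5]
 shift [ 0.04  0.11 -0.03] turn [-0.1 -0.6  0.2]
```

View pics/c7.png

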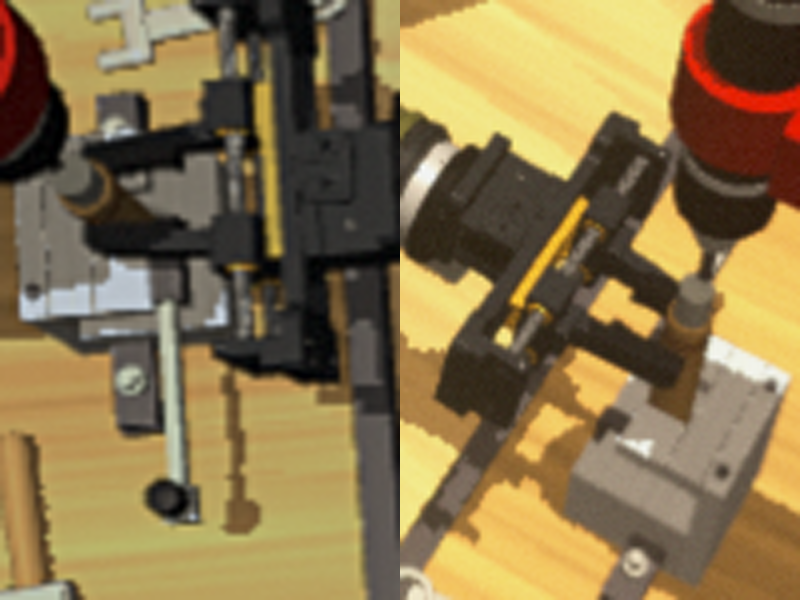

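Request:
carry_out --rows '[[[0.2,0,0],[0,0,0],1],[[0.2,0,0],[0,0,0],0.68],[[0.2,0,0],[0,0,0],0.64],[[0.2,0,0],[0,0,0],0.58],[[0.2,0,0],[0,0,0],0.5],[[0.2,0,0],[0,0,0],0.5]]'

```text
clock: 13.8
tool_pos: [0.6175, 0.1414, 0.1982]
eef_rot: [0.505, 0.548, 0.452, -0.49]
contact_force: [0.0, 0.7, -0.1]
opening: 0.502
finger_force: 0.0
```

Request:
carry_out --rows '[[[0,0,-1],[0,0,0],0.5],[[0,0,-3],[0,0,0],0.5],[[0,0,-7],[0,0,0],0.5],[[0,0,-11],[0,0,0],0.5],[[0,0,-11],[0,0,0],0.5]]'

```text
clock: 14.3
tool_pos: [0.6284, 0.025, 0.2089]
eef_rot: [0.509, 0.547, 0.453, -0.486]
contact_force: [0.5, 0.3, 0.2]
opening: 0.495
finger_force: 0.0
```

```bash
python3 st.py;python3 - <<'E'
from hm import *
t=snap('top');s=snap('side')
W=np.zeros((600,800,3),np.uint8);W[:600,:400]=crop(t,135,120,215,240,5);W[:600,400:]=crop(s,300,210,400,360,4)
cv2.imwrite('pics/c8.png',W)
E
```

```text
14.3 q [ 0.602  1.269 -0.516  1.334 -0.806  1.405  0.825] pos [0.6284 0.025  0.2089] x,y,z axes [[-0.01, 0.116, 0.993], [0.997, 0.071, 0.002], [-0.07, 0.991, -0.117]] op 0.495 ff 0.0 F [0.5 0.3 0.2]
```

View pics/c8.png

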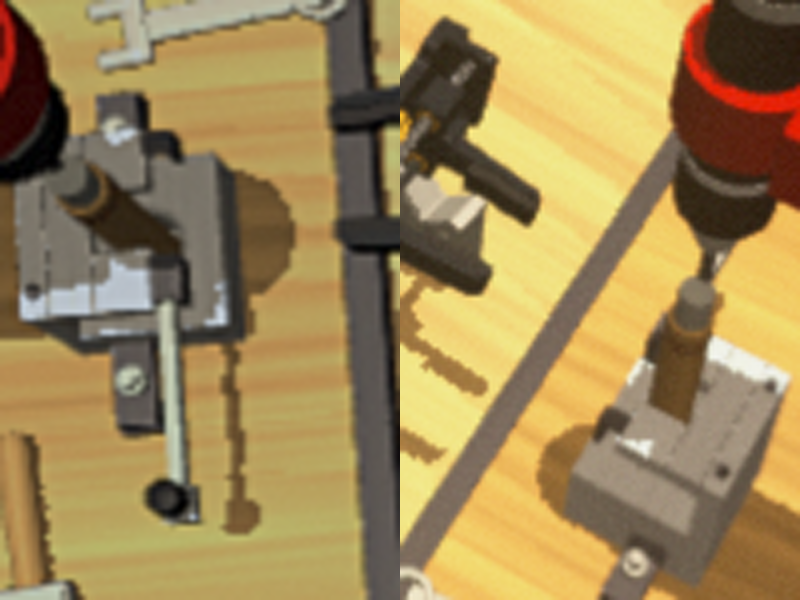

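```bash
cat > k.py <<'E'
from hm import *
_,RT=pose(1,.11,np.pi/2,0,(0,0,0))
def kp(x,y,z=.18): return Rm.apply([x,y,z])+[MX,MY,0],RT
E
python3 - <<'E'
from k import *
q=np.array(r.get_state()['q'])
for x,y,z in((-.07,-.10,.21),(-.1417,-.09,.18),(-.1417,-.010,.18),(-.088,-.01,.18),(-.088,-.10,.19)):
    p,Rt=kp(x,y,z)
    q,a,b=ik(p,Rt,q); print(q.round(2),round(a,4),round(b,4),p.round(3)); rel(p,Rt)
E
```

```text
[ 0.67  1.23 -0.53  1.56 -0.8   1.31  0.95] 0.0 0.0 [0.558 0.033 0.21 ]
 shift [ 0.06 -6.87  0.73] turn [0.1 0.1 0. ]
[ 0.73  1.25 -0.53  1.76 -0.78  1.2   1.1 ] 0.0 0.0 [0.485 0.037 0.18 ]
 shift [ -2.81 -14.04   2.04] turn [0.1 0.1 0. ]
[ 0.65  1.26 -0.6   1.88 -0.89  1.03  1.18] 0.0 0.0 [0.479 0.117 0.18 ]
 shift [ -1.92 -14.06   9.99] turn [0.1 0.1 0. ]
[ 0.6   1.26 -0.59  1.73 -0.89  1.1   1.08] 0.0 0.0 [0.532 0.121 0.18 ]
 shift [-1.93 -8.69 10.  ] turn [0.1 0.1 0. ]
[ 0.68  1.25 -0.52  1.6  -0.79  1.28  1.  ] 0.0 0.0 [0.54  0.031 0.19 ]
 shift [-1.93 -8.67  0.95] turn [0.1 0.1 0. ]
```

Request:
carry_out --rows '[[[0,-4,0],[0,0,0],0.5],[[-0.5,-8,0.5],[0,0,0],0.5],[[-1.5,-12,1],[0,0,0],0.5],[[-2.8,-14,2],[0,0,0],0.5],[[-2.8,-14,2],[0,0,0],0.5],[[-2.6,-14,4],[0,0,0],0.5],[[-2.4,-14,6],[0,0,0],0.5],[[-2.1,-14,8],[0,0,0],0.5],[[-1.9,-14,10],[0,0,0],0.5],[[-1.9,-14,10],[0,0,0],0.5]]' --newtons 10

```text
clock: 15.4
tool_pos: [0.4786, 0.1217, 0.1827]
eef_rot: [0.502, 0.548, 0.453, -0.492]
contact_force: [-0.4, 0.0, 0.0]
opening: 0.497
finger_force: 0.0
```

```bash
python3 st.py;python3 - <<'E'
from k import *
rel(*kp(-.1417,-.01))
t=snap('top');s=snap('side')
W=np.zeros((600,800,3),np.uint8);W[:600,:400]=crop(t,135,120,215,240,5);W[:600,400:]=crop(s,300,210,400,360,4)
cv2.imwrite('pics/c9.png',W)
E
```

```text
15.4 q [ 0.648  1.256 -0.603  1.877 -0.896  1.028  1.178] pos [0.4786 0.1217 0.1827] x,y,z axes [[-0.011, 0.105, 0.994], [0.996, 0.086, 0.002], [-0.085, 0.991, -0.105]] op 0.497 ff 0.0 F [-0.4  0.   0. ]
 shift [-0.32 -0.   -0.46] turn [-0.3 -0.3  0.2]
```

View pics/c9.png

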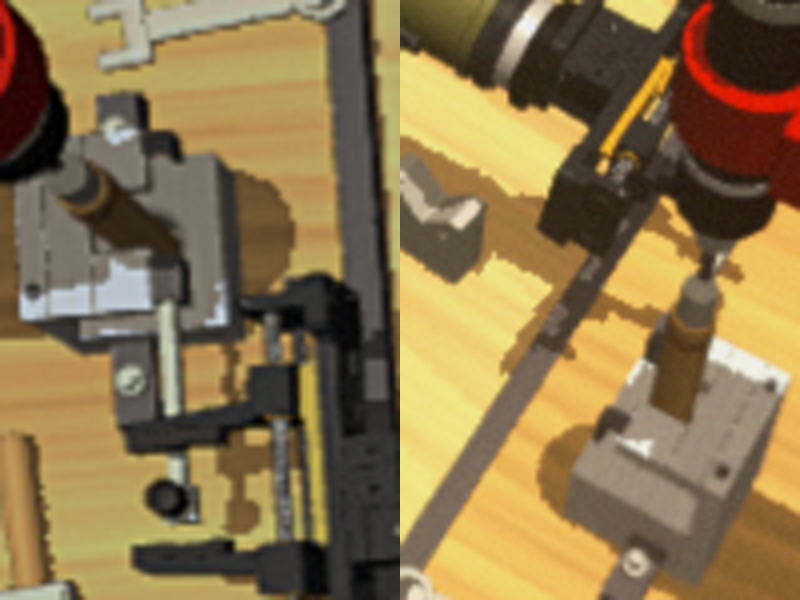

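Request:
carry_out --rows '[[[-0.2,0,-0.3],[0,0,0],0.72],[[-0.2,0,-0.3],[0,0,0],0.72],[[-0.2,0.7,-0.3],[0,0,0],0.72],[[-0.2,1.4,-0.3],[0,0,0],0.72],[[-0.2,2.1,-0.3],[0,0,0],0.72],[[-0.2,2.8,-0.3],[0,0,0],0.72],[[-0.2,3.5,-0.3],[0,0,0],0.72],[[-0.2,4.2,-0.3],[0,0,0],0.72],[[-0.2,4.8,-0.3],[0,0,0],0.72],[[-0.2,5.2,-0.3],[0,0,0],0.72],[[-0.2,5.2,-0.3],[0,0,0],0.72]]'

```text
clock: 16.6
tool_pos: [0.5318, 0.1196, 0.1793]
eef_rot: [0.505, 0.548, 0.453, -0.49]
contact_force: [0.2, 0.6, -0.6]
opening: 0.277
finger_force: 0.0
```

Request:
carry_out --rows '[[[0,0.2,0],[0,0,0],0.72],[[0,0.4,0],[0,0,0],0.72],[[0,0.6,0],[0,0,0],0.72],[[0,0.6,0],[0,0,0],0.72]]'

```text
clock: 17.0
tool_pos: [0.5361, 0.12, 0.1793]
eef_rot: [0.504, 0.548, 0.452, -0.491]
contact_force: [-4.2, -0.8, 0.1]
opening: 0.277
finger_force: 2.0
```

```bash
python3 st.py
```

```text
17.0 q [ 0.595  1.268 -0.586  1.714 -0.881  1.109  1.071] pos [0.5361 0.12   0.1793] x,y,z axes [[-0.009, 0.108, 0.994], [0.997, 0.082, 0.0], [-0.082, 0.991, -0.108]] op 0.277 ff 2.045622020959854 F [-4.2 -0.8  0.1]
```

Request:
carry_out --rows '[[[0,0.2,0],[0,0,0],0.72],[[0,0.4,0],[0,0,0],0.72],[[0,0.6,0],[0,0,0],0.72],[[0,0.6,0],[0,0,0],0.72]]'

```text
clock: 17.4
tool_pos: [0.5364, 0.1203, 0.1793]
eef_rot: [0.502, 0.548, 0.449, -0.495]
contact_force: [-16.9, -7.2, 2.4]
opening: 0.282
finger_force: 8.5
```

```bash
python3 st.py
```

```text
17.4 q [ 0.59   1.269 -0.583  1.703 -0.874  1.122  1.06 ] pos [0.5364 0.1203 0.1793] x,y,z axes [[-0.005, 0.106, 0.994], [0.996, 0.092, -0.004], [-0.092, 0.99, -0.106]] op 0.282 ff 8.507802486419678 F [-16.9  -7.2   2.4]
```

Request:
carry_out --rows '[[[0,-0.6,0],[0,0,0],0.72],[[0,-1,0],[0,0,0],0.6],[[0,-1,0],[0,0,0],0.5],[[0,-1,0],[0,0,0],0.5],[[0,-1,-3],[0,0,0],0.5],[[0,-1,-7],[0,0,0],0.5],[[0,-1,-11],[0,0,0],0.5],[[0,-1,-14],[0,0,0],0.5],[[0,-1,-14],[0,0,0],0.5]]'

```text
clock: 18.3
tool_pos: [0.5463, -0.0242, 0.1932]
eef_rot: [0.508, 0.548, 0.454, -0.486]
contact_force: [0.7, -0.1, 0.4]
opening: 0.497
finger_force: 0.0
```

```bash
python3 st.py;python3 - <<'E'
from k import *
t=snap('top');s=snap('side')
W=np.zeros((600,800,3),np.uint8);W[:600,:400]=crop(t,135,120,215,240,5);W[:600,400:]=crop(s,300,210,400,360,4)
cv2.imwrite('pics/c10.png',W)
E
```

```text
18.3 q [ 0.729  1.253 -0.494  1.502 -0.738  1.392  0.947] pos [ 0.5463 -0.0242  0.1932] x,y,z axes [[-0.011, 0.115, 0.993], [0.997, 0.073, 0.003], [-0.072, 0.991, -0.115]] op 0.497 ff 0.0 F [ 0.7 -0.1  0.4]
```

View pics/c10.png

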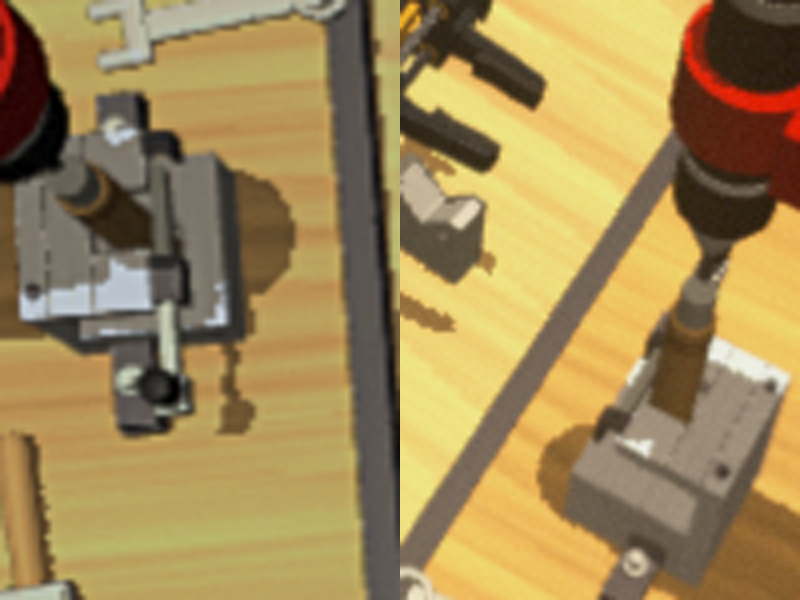

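The keeper spans the slot, with its knob moved in to crop pixel (158,385). The handle stands upright and the gripper is clear of everything, so I'm handing the job in.

```bash
python3 -c "
from plant import r
print(r.finish_job())"
```

```text
the job is handed in; nothing more can be done
None
```

I handed the job in at about 18 s of the 72 s: the handle is seated upright on the floor of the bore with the ferrule up, the keeper is pushed to its stop across the slot, and the gripper is clear; the hand-in returned no verdict.

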